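# Index the plunge router's depth turret to the second-lowest step

## Robot

A 6-joint arm with a two-finger parallel gripper is mounted at the origin on the work surface. World frame = base frame: x ahead of the robot, y to its left, z up, the work surface at z = 0. Lengths are in mm, angles in rad, forces in N, time in s.
With the tool pointing down it reaches from about 425 to 1125 mm from the base axis. Payload 14.9 kg.
Tool frame: the origin (TCP) lies at the very end of the fingers, on their centre line; the grasp point (between the pads) lies 19 mm behind it; z points along the fingers, y is the line along which they close (so a half turn about z gives the same grasp; the last joint's range is limited). The gripper opens to 91 mm and grips with 3 to 60 N. Pads are 32 mm wide; open, the fingers measure 118 mm over their backs; the gripper's body (76 mm by 178 mm) begins 60 mm behind the grasp point.
Start: joints at [1.238, 0.379, 1.734, -0, 1.028, -0.033], TCP at [206.737, 668.788, 187.132] pointing down, gripper open.
Joint ranges: [-2.77, 2.77], [-0.74, 2.19], [0, 2.66], [-1.06, 4.2], [0.31, 2.87], [-3.08, 3.08]. Speed limits (rad/s): [1.89, 1.89, 2.39, 3.14, 3.14, 3.14].

## Interface

Orientations are given as a unit quaternion [w, x, y, z].
In Python, from bench import get_state, snapshot, camera_params, finish_job gives the robot as it stands. The module is installed in compiled form; this text tells all that it offers.
- The arm moves only by the tool play_rows, never from a script. Its argument "deltas" is a list that holds one entry, the list of rows, each a list of 7 numbers: the opening, from 0 (shut) to 1 (fully open), then the shift along the tool's x, y, z in cm, then the turn, a rotation vector about the tool's x, y, z in rad. A call has 1 to 12 rows; each row shifts and turns the commanded pose from where the row before left it, along the tool's axes as they then stand; what a row does not reach is not made up. A row lasts 1/12 s, in which the tool goes at most 41.7 mm and 7.16 degrees, less where a joint would pass 70% of its speed; a pose out of reach is approached as far as the arm can. A call with a gripper value outside its range is refused whole. The fingers move at their own pace and stop on an object; the grip force is fixed at half the most. Time passes only in rows, so rows that do not move let the fingers close. It gives the time, the measured TCP pose, the force, the opening and the grip force at its end, in the units of the state.
- get_state(): the state, without advancing time (a new reading comes with each control period).
- snapshot(name): name is "side" or "top" or "wrist"; returns the picture (420x560x3 uint8, red, green, blue); there is no depth.
- camera_params(name): a dict with "fx", "fy", "cx", "cy" (pixels), "R" (3x3) and "t" (3): a world point X has camera coordinates R X + t; the wrist camera has in their place "T_tool_cam" (4x4, takes a point from camera to tool coordinates, whose origin is the TCP and whose axes are the flange's). Camera axes: x right, y down, z forward; pixel columns grow to the right and rows downward; lengths in mm; the calibration is good to about 2 mm. A picture is of the moment at which its call begins: read the wrist's pose just before it. camera_params takes no time and is no camera call.
- finish_job(): hands the job in; it is judged then, once.
The state is a dict: "t": time; "joints": joint angles; "qd": joint speeds; "joint_efforts": joint torques, N m; "tool_pos": TCP position; "tcp_rot": TCP orientation; "contact_force": force on the tool from outside, world axes, zero at the start; "wrist_torque": the same for the moment, N m; "finger_gap": finger opening in mm; "grip_force": force on a finger pad.
Only numpy, scipy, OpenCV 4.12 (cv2) and the standard library are available. Lean on these libraries where they do the work, as an engineer would, in place of code of your own. Each camera call takes 0.05 s, during which the arm holds its last target. There are 200 camera calls.

## Task

The plunge router on the bench is to be set for its last pass but one. Push the tab of the stepped depth turret on its base round until the second-lowest step (the one with two pips) sits clicked in under the depth rod. Only push, do not pinch the tab; do not shift or lift the router, and leave the glue bottle, spanner, marking gauge and batten where they are.

Things in the scene. Friction and masses are not known exactly. Their poses are not given: they have to be found in the camera images.
- router: Cordless plunge router, loose, about 4 to 5 kg, standing upright on its round base; a shove of some 15 to 30 N slides it. Origin: centre of the base's underside; z up; -x is its front, where the turret is; y runs through the side knobs. Base radius 80 mm, 12 mm thick, with a front lobe of radius 38 mm about the pivot; columns at y = +-58 mm.
- pivot (a point): On the router: the turret's vertical axis at the turret's underside, 12 mm above the bench, 82 mm in front of the router's centre. Its axes are those of the router (-x points straight out in front, away from the motor).
- rod_tip (a point): On the router: lower end of the upright steel depth rod (7 mm diameter, up to 170 mm high), 54 mm above the bench, 20 mm from the pivot axis on the motor's side. The step in use is the one below it. Its clamp, 95 to 121 mm high, reaches 9 mm further out to the front than the rod's axis, and its lock screw 30 mm to the router's -y.
- turret (a joint): Turret angle in rad, growing counter-clockwise seen from above, 0 to 2.0, with five sprung click positions: 0 = tallest step under the rod, 0.5, 1.0, 1.5 = second-lowest, 2.0 = lowest; stops at both ends. It starts at 0, 0.5 or 1.0 (rarely between). Let go within 0.15 rad of a click it pulls itself in; about 2 to 3 N on the tab carries it over a click. The tab points along the pivot's -x at 0.3.
- tab (a point): On the turret: middle of the thumb tab, 40 mm out from the pivot axis, 27 mm above the bench. The tab is an upright radial fin of grey plastic, 8 mm thick, from the turret's rim (radius 30 mm) to radius 48 mm, 15 to 39 mm above the bench (base under it 12 mm high). Axes turn with the turret; at joint 0 they are the router's. Its two faces: turret_c7 (clockwise side), turret_c8.
- glue: Yellow wood-glue bottle, 35 mm radius, 201 mm high, upright, loose, behind the router (its +x side). Origin: centre of its underside. Leave alone.
- spanner: Steel double-ended collet spanner lying flat, 176 x 36 x 6 mm, along its x. Origin: centre of its underside. Leave alone.
- gauge: Wooden marking gauge, beam 220 x 16 x 16 mm along its x with a 60 x 56 mm stock, 74 mm high over its brass screw. Origin: at the bench, under the middle of the beam. Leave alone.
- batten: Pine batten lying flat, 260 x 34 x 18 mm along its x. Origin: centre of its underside. Leave alone.
- motor (a point): On the router's axis, 150 mm above the bench: middle of the motor (radius 41 mm, 80 to 215 mm high). Round it a carriage 66 (x) by 156 (y) mm, 80 to 126 mm high, with side knobs of radius 21 mm at 105 mm height out to y = +-140 mm; on top a battery 74 (x) by 112 (y) mm up to 267 mm high.
- step_two (a point): On the turret: top of its second-lowest step, 20 mm from the pivot axis, bearing two pips. The grey plastic turret (flange radius 30 mm, 6 mm thick) carries a stair of five steps round its hub, each about 10 mm wide, tops 34, 28, 22, 16 and 10 mm above its underside, with 5, 4, 3, 2 and 1 pips; this one is the 16 mm step.

How it is judged (in metres and radians):
At the end, for the whole second after the job is handed in: The turret rests within 0.12 rad of 1.5 rad (second-lowest step under the depth rod), and the router stands upright within 12 mm of where it was (value of joint turret between 1.38 and 1.62 rad and distance of router from where it was at the start of the episode below 0.012 m and angle between router's own z axis and vertical below 0.03 rad and linear speed of router below 0.01 m/s); the robot touches nothing.
It fails at once if the router is shoved, turned or lifted (base or depth rod more than 12 mm from its start) (distance of any of router, rod_tip from where it was at the start of the episode above 0.012 m).
It fails at once if the tab is pinched between the fingers (both of its faces loaded at once) (contact force between each of turret_c7, turret_c8 and the fingers above 1.5 N).
It fails at once if a bystander (glue bottle, spanner, marking gauge or batten) is moved more than 15 mm (distance of any of glue, spanner, gauge, batten from where it was at the start of the episode above 0.015 m).
It also fails if it takes over 38 s, if anything falls off the work surface, if the arm or the gripper's body presses on something with over 40 N, if the wrist force passes 120 N, or if a joint passes its speed limit or range.

## Working session

There is one attempt and no reset: what is moved stays moved. The work goes in short steps, Python scripts to look and compute and a tool call to move; the robot and the scene stay as the last step left them, time stands still between calls to the robot, and variables do not carry over. Pictures are saved under pics/ and viewed, at most 10 in all, crops included, and the job is handed in when it is done.

Besides the shell and the picture viewer there is one more tool, called after "Call:" as name([rows], argument=value, ...), one row to a line, values as JSON. play_rows: Moves the arm, as the interface text tells. Its arguments: {"type":"object","properties":{"deltas":{"type":"array","items":{"type":"array","items":{"type":"array","items":{"type":"number"}}}}},"required":["deltas"]}

```bash
mkdir -p pics; python3 - <<'E'
from bench import *
import cv2,numpy as np
s=get_state();print(s)
for n in("top","side"):
    cv2.imwrite(f"pics/{n}0.png",cv2.cvtColor(snapshot(n),cv2.COLOR_RGB2BGR))
    print(n,camera_params(n))
print(camera_params("wrist"))
E
```

```text
{'t': 0.0, 'joints': array([ 1.23767885e+00,  3.79420435e-01,  1.73477821e+00, -2.36597567e-05,
        1.02845723e+00, -3.33057422e-02]), 'qd': array([-0.00111209, -0.00068699, -0.00080606,  0.00075406, -0.00059514,
       -0.00118646]), 'joint_efforts': array([ 1.28806523e-04, -7.63758731e+01, -4.34350026e+01,  6.50604093e-02,
        4.25735442e-02, -1.03716495e-04]), 'tool_pos': array([206.6175232 , 668.3775822 , 186.48122858]), 'tcp_rot': array([-8.68936055e-05,  1.49338992e-01,  9.88785913e-01, -5.24558252e-04]), 'contact_force': array([-0.55920615, -0.2492947 , -0.21611865]), 'wrist_torque': array([0.00273925, 0.03968707, 0.00374713]), 'grip_force': 0.0, 'finger_gap': 91.26005968958404}
top {'fx': 516.8783850437574, 'fy': 516.8783850437574, 'cx': 275.86309205046086, 'cy': 218.40362164845232, 'R': array([[ 0.00434493, -0.99988066, -0.01482555],
       [-0.99503953, -0.00284947, -0.09943954],
       [ 0.09938543,  0.01518406, -0.99493315]]), 't': array([  50.80675711,  637.04065992, 1202.52947799])}
side {'fx': 380.430217841551, 'fy': 380.430217841551, 'cx': 288.41394679010426, 'cy': 212.01169974800465, 'R': array([[ 0.99970508, -0.01895378,  0.01518225],
       [-0.00485617, -0.76857637, -0.63973962],
       [ 0.0237942 ,  0.63947722, -0.76844175]]), 't': array([-617.95256527,  138.47209506,  940.41998327])}
{'fx': 324.432348364498, 'fy': 324.432348364498, 'cx': 279.5023238865172, 'cy': 207.87930280989852, 'T_tool_cam': array([[ 1.67521442e-04, -9.62327320e-01, -2.71893548e-01,
         7.61936704e+01],
       [ 9.99999967e-01,  1.07824174e-04,  2.34500923e-04,
         2.75720427e-01],
       [-1.96349948e-04, -2.71893579e-01,  9.62327306e-01,
        -1.96213827e+02],
       [ 0.00000000e+00,  0.00000000e+00,  0.00000000e+00,
         1.00000000e+00]])}
```

View pics/top0.png

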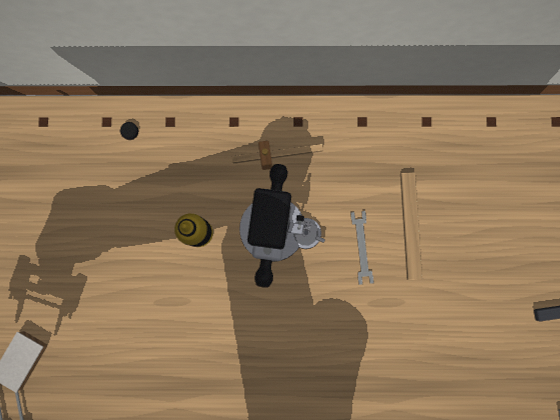

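View pics/side0.png

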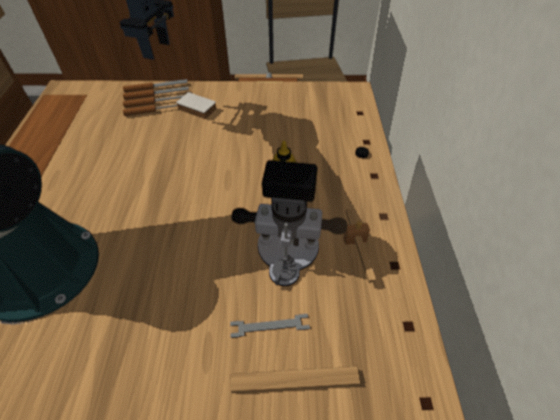

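The top view shows the router at about (270,225), with its front and turret at about (307,234) facing world -y. The spanner is at about x=362 and the glue at (193,229). I'll zoom in on the turret.

```bash
python3 - <<'E'
import cv2,numpy as np
a=cv2.imread("pics/top0.png")[180:280,225:345];b=cv2.imread("pics/side0.png")[200:300,230:350]
f=lambda i:cv2.convertScaleAbs(cv2.resize(i,None,fx=3.3,fy=3.3,interpolation=cv2.INTER_CUBIC),alpha=1.3)
cv2.imwrite("pics/z0.png",np.hstack([f(a),f(b)]))
E
```

```text
(no output)
```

View pics/z0.png

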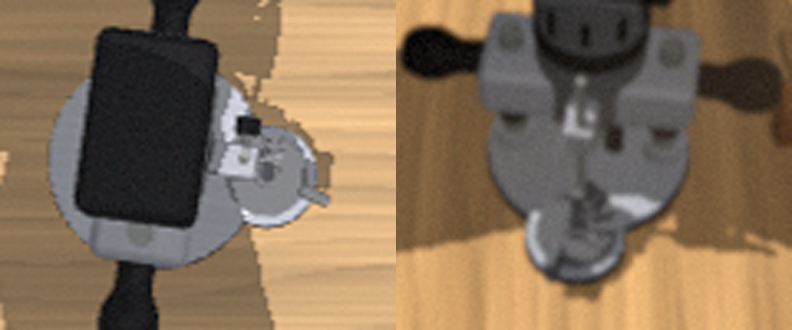

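The crops show the lobe and turret centred at about pixel (306,233) in the top view. The tab is at about (320.8,239.7), slightly clockwise of the front direction, so the joint is near 0. The black lock screw is at (300,218), on the +world-x side. Next I'll turn these pixels into positions.

```bash
cat >h.py <<'E'
from bench import *
import numpy as np
def ray(n,u,v,z):
    c=camera_params(n);R=c["R"];C=-R.T@c["t"]
    d=R.T@np.array([(u-c["cx"])/c["fx"],(v-c["cy"])/c["fy"],1])
    return C+d*(z-C[2])/d[2]
E
python3 - <<'E'
from h import *
T=lambda x,y,z:ray("top",225+x/3.3,180+y/3.3,z)[:2]
S=lambda x,y,z:ray("side",230+(x-396)/3.3,200+y/3.3,z)[:2]
p=T(267,176,14);b=T(157,159,12);t=T(316,197,35)
k1=ray("top",278.5,174,105)[:2];k2=ray("top",264,278,105)[:2]
bt=T(146,126,267)
print("pivot top",p,"side",S(574,234,14),"base",b,np.linalg.norm(p-b))
print("batt",bt,"knobs mid",(k1+k2)/2,np.linalg.norm(k1-k2))
f=(p-b)/np.linalg.norm(p-b);print("front deg",np.degrees(np.arctan2(f[1],f[0])))
kd=k1-k2;print("front from knobs",np.degrees(np.arctan2(-kd[0],kd[1]))+0,kd)
d=t-p;print("tab",t,np.linalg.norm(d),np.degrees(np.arctan2(d[1],d[0])))
print("spanner",ray("top",362,246,3),"gauge stock",ray("top",265,154,20))
E
```

```text
pivot top [602.63950724 -19.34222333] side [606.55645107 -22.58291694] base [615.02632459  61.27520582] 81.56349138345158
batt [613.78602138  62.3165906 ] knobs mid [613.56568945  62.11615555] 236.3986187465631
front deg -98.7351478453381
front from knobs -97.6141571095906 [234.31425217 -31.32312521]
tab [586.14928732 -53.58437115] 38.0059474348966 -115.71438166207943
spanner [ 573.0700729  -155.76572361    3.        ] gauge stock [796.14014384  80.52269903  20.        ]
```

Measurements:
- **Pivot:** about (603.5, -20).
- **Front direction:** about -98.2° in world.
- **Turret angle:** about 0, with the tab at -17°.

The plan is to close the fingers and go round the robot side of the router. Then yaw the tool so its +x points to world -y, and sweep the tab towards +x.

Call:
play_rows([
  [[0,-2.12,-2.65,0,0,0,0],[0,-2.12,-2.65,0,0,0,0],[0,-2.12,-2.65,0,0,0,0],[0,-2.12,-2.65,0,0,0,0],[0,-2.12,-2.65,0,0,0,0],[0,-2.12,-2.65,0,0,0,0],[0,-2.12,-2.65,0,0,0,0],[0,-2.12,-2.65,0,0,0,0],[0,-2.12,-2.65,0,0,0,0]],
])

```text
t: 0.85
tool_pos: [318.7, 382.9, 186.9]
tcp_rot: [-0.0, 0.149, 0.989, -0.0]
contact_force: [1.3, 0.3, 0.0]
finger_gap: 34.0
grip_force: 0.0
```

Call:
play_rows([
  [[0,-2.12,-2.65,0,0,0,0],[0,-2.12,-2.65,0,0,0,0],[0,-2.12,-2.65,0,0,0,0],[0,-2.12,-2.65,0,0,0,0],[0,-2.12,-2.65,0,0,0,0],[0,-2.12,-2.65,0,0,0,0],[0,-2.12,-2.65,0,0,0,0],[0,-2.12,-2.65,0,0,0,0],[0,-2.12,-2.65,0,0,0,0]],
])

```text
t: 1.6
tool_pos: [430.6, 98.7, 187.2]
tcp_rot: [0.0, 0.149, 0.989, 0.0]
contact_force: [-0.2, 0.4, -0.2]
finger_gap: 0.4
grip_force: 0.0
```

Call:
play_rows([
  [[0,-1.22,-3.11,0,0,0,0],[0,-1.22,-3.11,0,0,0,0],[0,-1.22,-3.11,0,0,0,0],[0,-1.22,-3.11,0,0,0,0],[0,-1.22,-3.11,0,0,0,0],[0,-1.22,-3.11,0,0,0,0],[0,0,0,0,0,0,0.12],[0,0,0,0,0,0,0.12],[0,0,0,0,0,0,0.12],[0,0,0,0,0,0,0.12],[0,0,0,0,0,0,0.12],[0,0,0,0,0,0,0.12]],
])

```text
t: 2.6
tool_pos: [445.0, -99.5, 186.9]
tcp_rot: [-0.0, 0.491, 0.871, -0.0]
contact_force: [0.3, -0.3, 0.3]
finger_gap: 0.7
grip_force: 0.0
```

Call:
play_rows([
  [[0,0,0,0,0,0,0.12],[0,0,0,0,0,0,0.12],[0,0,0,0,0,0,0.12],[0,0,0,0,0,0,0.12],[0,0,0,0,0,0,0.12],[0,0,0,0,0,0,0.12],[0,0,0,0,0,0,0.12],[0,0,0,0,0,0,0.12],[0,0,0,0,0,0,0.12],[0,0,0,0,0,0,0.12],[0,0,0,0,0,0,0.12],[0,0,0,0,0,0,0.12]],
])

```text
t: 3.6
tool_pos: [445.1, -99.5, 187.0]
tcp_rot: [-0.0, 0.943, 0.332, -0.0]
contact_force: [0.5, -0.6, 0.4]
finger_gap: 0.3
grip_force: 0.0
```

Call:
play_rows([
  [[0,0,0,0,0,0,0.12],[0,0,0,0,0,0,0.12],[0,0,0,0,0,0,0.12],[0,0,0,0,0,0,0.12],[0,0,0,0,0,0,0.12],[0,0,0,0,0,0,0.12],[0,0,0,0,0,0,0.12],[0,0,0,0,0,0,0.12],[0,0,0,0,0,0,0.12],[0,0,0,0,0,0,0.12],[0,0,0,0,0,0,0.12],[0,0,0,0,0,0,0.12]],
])

```text
t: 4.6
tool_pos: [445.1, -99.5, 187.0]
tcp_rot: [0.0, 0.928, -0.373, -0.0]
contact_force: [-0.4, 0.3, -0.4]
finger_gap: 0.4
grip_force: 0.0
```

```bash
python3 - <<'E'
from h import *
from scipy.spatial.transform import Rotation as Ro
s=get_state();q=s["tcp_rot"];R=Ro.from_quat([*q[1:],q[0]]).as_matrix()
print(s["t"],s["joints"],s["tool_pos"]);print(R)
E
```

```text
4.6 [-2.70979883e-01 -1.90775777e-02  2.21347930e+00  2.29796581e-05
  9.47566950e-01  2.06394307e+00] [445.0572625  -99.4546896  186.97326399]
[[ 7.21977581e-01 -6.91916357e-01 -3.57302635e-04]
 [-6.91916366e-01 -7.21977651e-01  1.18629566e-04]
 [-3.40046254e-04  1.61575654e-04 -9.99999929e-01]]
```

Call:
play_rows([
  [[0,0,0,0,0,0,0.1153],[0,0,0,0,0,0,0.1153],[0,0,0,0,0,0,0.1153],[0,0,0,0,0,0,0.1153],[0,0,0,0,0,0,0.1153],[0,0,0,0,0,0,0.1153],[0,0,0,0,0,0,0.1153],[0,-1.05,-3.33,0,0,0,0],[0,-1.05,-3.33,0,0,0,0],[0,-1.05,-3.33,0,0,0,0],[0,0,0,0,0,0,0]],
])

```text
t: 5.52
tool_pos: [549.6, -66.3, 187.4]
tcp_rot: [-0.001, 0.709, -0.705, 0.001]
contact_force: [-0.2, -0.3, 0.4]
finger_gap: 0.5
grip_force: 0.0
```

Call:
play_rows([
  [[0,0,0,3.3,0,0,0],[0,0,0,3.3,0,0,0],[0,0,0,3.3,0,0,0],[0,0,0,3.3,0,0,0],[0,0,0,3.3,0,0,0],[0,0,0,0,0,0,0]],
])

```text
t: 6.02
tool_pos: [540.7, -66.9, 16.8]
tcp_rot: [0.002, 0.709, -0.705, -0.003]
contact_force: [-1.8, -0.7, -1.0]
finger_gap: 0.7
grip_force: 0.0
```

```bash
python3 - <<'E'
from h import *
import cv2
s=get_state();print(s["joints"],s["tool_pos"],s["contact_force"])
w=snapshot("wrist");t=snapshot("top")[180:280,225:345]
t=cv2.resize(t,None,fx=2.4,fy=2.4,interpolation=cv2.INTER_CUBIC)
c=np.zeros((420,800,3),np.uint8);c[:,:510]=w[:,25:535];c[:240,512:800]=t
cv2.imwrite("pics/w1.png",cv2.cvtColor(c,cv2.COLOR_RGB2BGR))
E
```

```text
[-1.65815407e-01  4.13126630e-01  2.09181116e+00 -3.98397702e-06
  6.45124622e-01  2.97036580e+00] [540.74300127 -66.87111198  16.8078178 ] [-1.79046287 -0.67663974 -1.04120322]
```

View pics/w1.png

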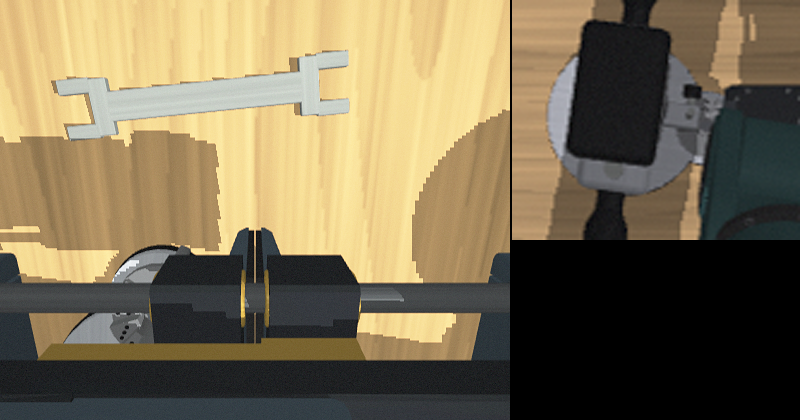

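The spanner is clear in front. The closed fingertips, about 28 mm wide at about (255,240), stand beside the turret on the tab's clockwise side. The tab edge is near (185,250), so nothing is touched yet. I'll raise the tool 5 mm and start the sweep.

Call:
play_rows([
  [[0,0,0,-0.5,0,0,0],[0,0,-0.5,0,0,0,0],[0,0,-0.5,0,0,0,0],[0,0,-0.4,0,0,0,0],[0,0,-0.4,0,0,0,0],[0,0,-0.4,0,0,0,0],[0,0,-0.4,0,0,0,0],[0,0,-0.4,0,0,0,0],[0,0,-0.4,0,0,0,0],[0,0,-0.4,0,0,0,0],[0,0,0,0,0,0,0]],
])

```text
t: 7.03
tool_pos: [583.8, -67.3, 27.2]
tcp_rot: [-0.0, 0.709, -0.705, 0.0]
contact_force: [0.5, 0.2, 0.3]
finger_gap: 0.6
grip_force: 0.0
```

Call:
play_rows([
  [[0,0,0,0.4,0,0,0],[0,0,0,0,0,0,0]],
])

```text
t: 7.2
tool_pos: [582.5, -67.2, 22.4]
tcp_rot: [0.0, 0.709, -0.705, -0.0]
contact_force: [0.3, 0.2, -0.3]
finger_gap: 0.7
grip_force: 0.0
```

```bash
python3 - <<'E'
from h import *
import cv2
s=get_state();print(s["tool_pos"],s["contact_force"])
w=snapshot("wrist")[200:360,40:340];t=snapshot("side")[200:300,230:350]
c=np.vstack([cv2.resize(w,(600,320)),cv2.resize(t,(600,280))[:,:] if 0 else np.pad(cv2.resize(t,(336,280)),((0,0),(0,264),(0,0)))])
cv2.imwrite("pics/w2.png",cv2.convertScaleAbs(cv2.cvtColor(c,cv2.COLOR_RGB2BGR),alpha=1.3))
E
```

```text
[582.4524506  -67.17961301  22.40247446] [ 0.27604026  0.19382731 -0.34494374]
```

View pics/w2.png

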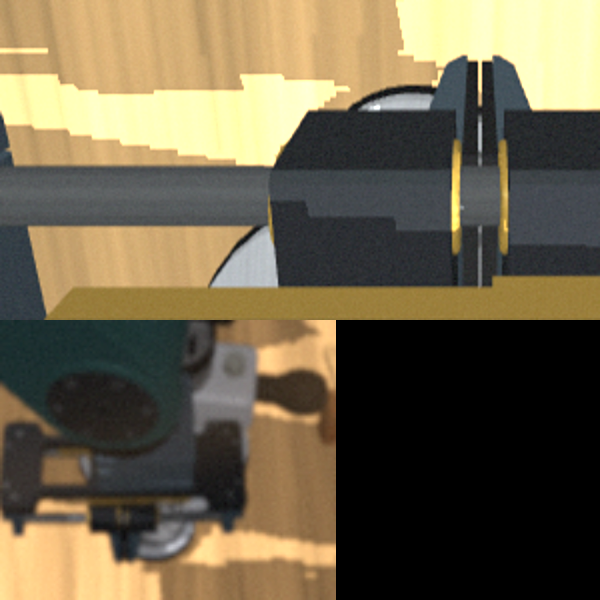

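The finger covers the tab. The lobe rim, at about (395,95) in the crop, is where it was and the force is near zero. I'll continue.

Call:
play_rows([
  [[0,0,-0.35,0,0,0,0],[0,0,-0.35,0,0,0,0],[0,0,-0.35,0,0,0,0],[0,0,-0.35,0,0,0,0],[0,0,-0.35,0,0,0,0],[0,0,-0.35,0,0,0,0],[0,0,-0.35,0,0,0,0],[0,0,-0.35,0,0,0,0],[0,0,-0.35,0,0,0,0],[0,0,0,0,0,0,0]],
])

```text
t: 8.13
tool_pos: [615.3, -67.1, 23.2]
tcp_rot: [-0.0, 0.709, -0.705, 0.0]
contact_force: [0.1, 1.2, -0.1]
finger_gap: 0.3
grip_force: 0.0
```

Call:
play_rows([
  [[0,-0.07,-0.15,0,0,0,0],[0,-0.07,-0.15,0,0,0,0],[0,-0.07,-0.15,0,0,0,0],[0,-0.07,-0.15,0,0,0,0],[0,-0.07,-0.15,0,0,0,0],[0,-0.07,-0.15,0,0,0,0],[0,0,0,0,0,0,0],[0,0,0,0,0,0,0]],
])

```text
t: 8.8
tool_pos: [623.5, -62.8, 23.1]
tcp_rot: [-0.0, 0.709, -0.705, 0.0]
contact_force: [-1.0, -1.1, -0.4]
finger_gap: 0.7
grip_force: 0.0
```

```bash
python3 - <<'E'
from h import *
import cv2
s=get_state();print(s["tool_pos"],s["contact_force"],s["joints"][5])
w=snapshot("wrist")[200:360,0:340];t=snapshot("top")[180:280,225:345]
c=np.vstack([cv2.resize(w,(680,320)),np.pad(cv2.resize(t,(336,280)),((0,0),(0,344),(0,0)))])
cv2.imwrite("pics/w3.png",cv2.convertScaleAbs(cv2.cvtColor(c,cv2.COLOR_RGB2BGR),alpha=1.3))
E
```

```text
[623.54378936 -62.80052298  23.14939969] [-1.02790258 -1.06297978 -0.44534161] 2.9984635350233475
```

View pics/w3.png

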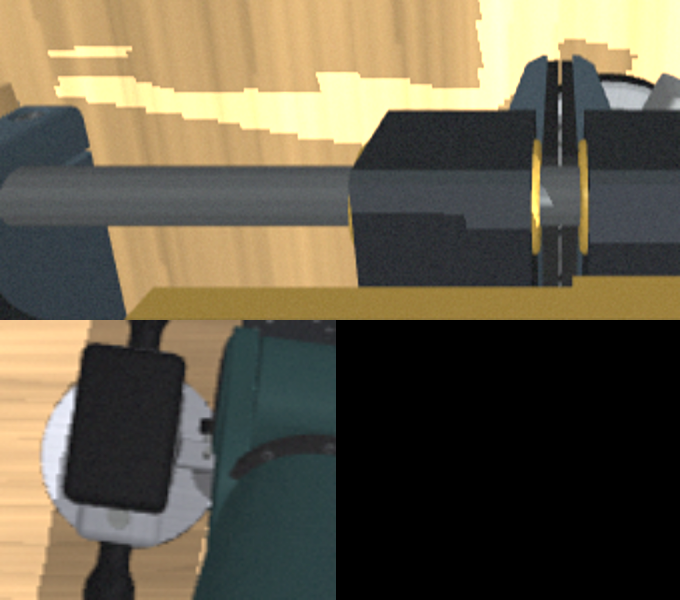

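The wrist crop shows a light grey block at about (330,247) in the full image, on the far side of the finger. It may be the tab left behind or a turret step, so I'll look at the full frame and cast that ray.

```bash
python3 - <<'E'
from h import *
import cv2
from scipy.spatial.transform import Rotation as Ro
s=get_state();c=camera_params("wrist");w=snapshot("wrist")
q=s["tcp_rot"];R=Ro.from_quat([*q[1:],q[0]]).as_matrix();T=c["T_tool_cam"]
C=R@T[:3,3]+s["tool_pos"]
for u,v in((330,240),(330,247)):
  for z in(18,39):
    d=R@T[:3,:3]@np.array([(u-c["cx"])/c["fx"],(v-c["cy"])/c["fy"],1]);print(u,v,z,C+d*(z-C[2])/d[2])
cv2.imwrite("pics/w4.png",cv2.convertScaleAbs(cv2.cvtColor(cv2.resize(w[200:350,230:480],(800,480)),cv2.COLOR_RGB2BGR),alpha=1.3))
E
```

```text
330 240 18 [590.61001145 -60.82289893  18.        ]
330 240 39 [594.17475763 -69.08254057  39.        ]
330 247 18 [590.36904907 -55.82226857  18.        ]
330 247 39 [593.95893317 -64.60359101  39.        ]
```

View pics/w4.png

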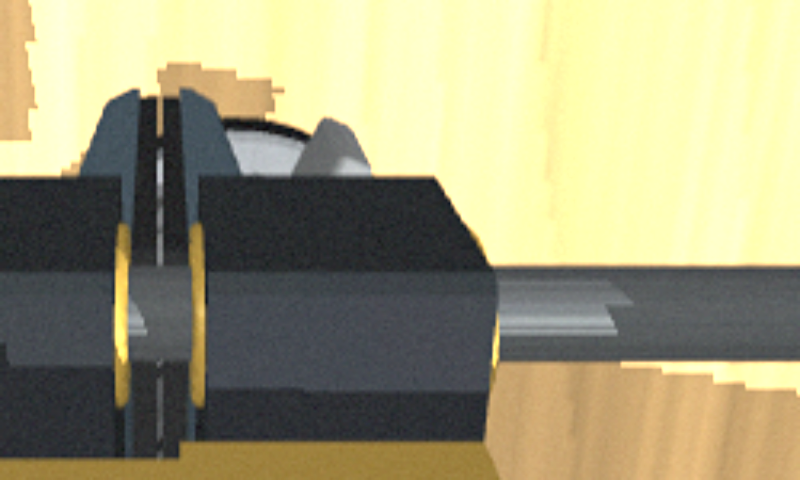

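The tab was left behind. Its outer end is at about (335,240) in the full frame, which casts to about (592,-68) and gives φ≈-103°. The fingertip is narrower in tool x (about ±8 mm) than I assumed, so it slipped past the tip. I'll back out to the front and return to the clockwise side for a proper look.

Call:
play_rows([
  [[0,1.3,0,0,0,0,0],[0,1.3,0,0,0,0,0],[0,1.3,0,0,0,0,0],[0,0,2.5,0,0,0,0],[0,0,2.5,0,0,0,0],[0,0,2.5,0,0,0,0],[0,0,2.0,0,0,0,0],[0,0,0,0,0,0,0],[0,0,0,0,0,0,0]],
])

```text
t: 9.7
tool_pos: [528.3, -103.4, 23.3]
tcp_rot: [0.0, 0.709, -0.706, 0.0]
contact_force: [-0.4, -0.4, 0.2]
finger_gap: 0.2
grip_force: 0.0
```

```bash
python3 - <<'E'
from h import *
import cv2
s=get_state();print(s["tool_pos"],s["contact_force"],s["tcp_rot"])
w=snapshot("wrist");cv2.imwrite("pics/w5raw.png",cv2.cvtColor(w,cv2.COLOR_RGB2BGR))
t=snapshot("top");cv2.imwrite("pics/t5raw.png",cv2.cvtColor(t,cv2.COLOR_RGB2BGR))
c=np.zeros((600,800,3),np.uint8);c[:370]=cv2.resize(w[200:385,60:460],(800,370))
c[370:600,:276]=cv2.resize(t[180:280,225:345],(276,230))
c[370:600,280:]=cv2.resize(w[220:301,90:273],(520,230),interpolation=cv2.INTER_CUBIC)
cv2.imwrite("pics/w5.png",cv2.convertScaleAbs(cv2.cvtColor(c,cv2.COLOR_RGB2BGR),alpha=1.2))
E
```

```text
[ 528.26399403 -103.39177853   23.32268192] [-0.3987617  -0.39395186  0.16115696] [ 1.26818601e-05  7.08625475e-01 -7.05584818e-01  2.30531868e-05]
```

View pics/w5.png

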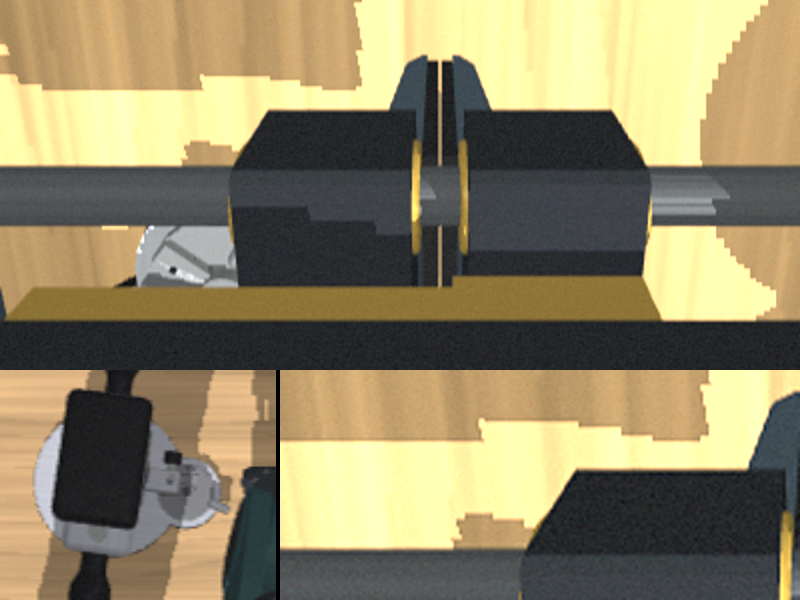

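The top view is now unobstructed. The router stands where it was and the tab is at about (321.5,238.7), essentially its start angle. I need a contact nearer the pivot, so I'll tilt the tool 10° to lean the gripper body away from the rod clamp, then check the joints.

Call:
play_rows([
  [[0,0,0,0,0,-0.06,0],[0,0,0,0,0,-0.06,0],[0,0,0,0,0,-0.05,0],[0,0,0,0,0,0,0],[0,0,0,0,0,0,0]],
])

```text
t: 10.22
tool_pos: [529.4, -103.3, 23.0]
tcp_rot: [-0.059, 0.706, -0.703, -0.06]
contact_force: [-0.1, 1.0, 0.2]
finger_gap: 0.0
grip_force: 0.0
```

```bash
python3 - <<'E'
from h import *
import cv2
from scipy.spatial.transform import Rotation as Ro
s=get_state();q=s["tcp_rot"];print(s["t"],s["joints"],s["tool_pos"]);print(Ro.from_quat([*q[1:],q[0]]).as_matrix().round(3))
for f in("top0","t5raw"):
    print(cv2.imread(f"pics/{f}.png",0)[230:246,310:330])
E
```

```text
10.2167 [-0.32326879  0.41387968  2.08437634  0.24510034  0.71276732  2.62267542] [ 529.36609973 -103.31467688   22.99563982]
[[ 0.004 -1.    -0.001]
 [-0.986 -0.004  0.168]
 [-0.168 -0.    -0.986]]
[[101 104 105 104 105 103 103  91  98 104  99  91  89  89  87 129 144 142
  142 142]
 [ 92 105 104 103 104 106  83  72  95 104  88  88  90  88  88 131 145 143
  144 144]
 [ 99 105 105 106 105 106  82  71  94 101  89  89  93  93  89 134 150 148
  150 150]
 [105 104 105 105 104 105  84  73  93 104  86  91  94  93  90 133 148 148
  147 147]
 [105 104 104 105 105 108  83  66  91 102  89  89  92  91  87 131 147 144
  143 144]
 [103 104 105 103 106 107  83  73  93 103 100  92  92  89  86 128 144 142
  143 142]
 [106 105 105 106 105 105  85  84  83  93  76  76  89  82  83 120 134 132
  132 132]
 [104 104 105 106 105  85  90 103 106  93  91 101 125 105 120 133 131 132
  131 131]
 [104 104 106 105 106  80  93 106 106 104 103  93  80 102 130 140 139 138
  138 138]
 [105 105 106 104 104  97  81  87 104 109 106 102 102  95  95 128 143 141
  142 141]
 [104 105 104 104 104 124 133 125  91  81 103 107 1
[... 1120 characters left out ...]
 142 143
  144 110]
 [114 113 113 112 115  88 101 117 117 114 113 100  88 109 142 152 152 154
  134  74]
 [114 115 113 114 114 104  89  94 112 118 115 113 113 103 104 141 155 157
  121  54]
 [114 114 114 112 112 134 143 134 100  89 110 117 115 114 107 139 154 154
  107  38]
 [113 113 113 111 125 159 173 172 147 126 109  96 109 121 127 148 160 137
   77  20]
 [114 112 113 134 162 174 169 145 132 156 169 154 116 107 148 166 167 114
   33  23]
 [115 117 136 163 171 169 143 110 147 167 165 166 167 167 166 168 171 117
   37  29]
 [138 168 178 176 174 150 112 145 163 162 162 160 161 161 162 165 144  84
   17  28]
 [170 170 170 171 126  92 141 161 158 159 152 147 147 147 149 154 104  33
   20  31]]
```

The tab pixels match the start, so the turret is still at 0 and the router hasn't moved. The tilt leaves good joint margin (j6 = 2.62). I'll move in to y≈-53 on the clockwise side and push at about r=42.

Call:
play_rows([
  [[0,-1.66,-0.62,0.25,0,0,0],[0,-1.66,-0.62,0.25,0,0,0],[0,-1.66,-0.62,0.25,0,0,0],[0,0,0,0,0,0,0],[0,0,0,0,0,0,0]],
])

```text
t: 10.63
tool_pos: [547.3, -51.2, 24.2]
tcp_rot: [-0.059, 0.707, -0.702, -0.06]
contact_force: [-0.5, 0.1, 0.2]
finger_gap: 0.5
grip_force: 0.0
```

Call:
play_rows([
  [[0,0,-0.4,0,0,0,0],[0,0,-0.4,0,0,0,0],[0,0,-0.4,0,0,0,0],[0,0,-0.4,0,0,0,0],[0,0,-0.4,0,0,0,0],[0,0,-0.4,0,0,0,0],[0,0,-0.4,0,0,0,0],[0,0,0,0,0,0,0]],
])

```text
t: 11.3
tool_pos: [575.9, -51.9, 24.2]
tcp_rot: [-0.06, 0.706, -0.703, -0.06]
contact_force: [0.3, 0.4, -0.4]
finger_gap: 0.5
grip_force: 0.0
```

Call:
play_rows([
  [[0,0,-0.35,0,0,0,0],[0,0,-0.35,0,0,0,0],[0,0,-0.35,0,0,0,0],[0,0,-0.35,0,0,0,0],[0,0,0,0,0,0,0]],
])

```text
t: 11.72
tool_pos: [589.8, -51.7, 24.3]
tcp_rot: [-0.06, 0.707, -0.703, -0.06]
contact_force: [0.3, -0.4, 0.0]
finger_gap: 0.1
grip_force: 0.0
```

Call:
play_rows([
  [[0,0,-0.35,0,0,0,0],[0,0,-0.35,0,0,0,0],[0,0,-0.35,0,0,0,0],[0,0,-0.35,0,0,0,0],[0,0,-0.35,0,0,0,0],[0,0,-0.35,0,0,0,0],[0,0,-0.35,0,0,0,0],[0,0,0,0,0,0,0]],
])

```text
t: 12.38
tool_pos: [614.2, -51.6, 24.2]
tcp_rot: [-0.06, 0.707, -0.703, -0.06]
contact_force: [-0.6, -0.4, 0.8]
finger_gap: 0.7
grip_force: 0.0
```

Call:
play_rows([
  [[0,-0.06,-0.2,0,0,0,0],[0,-0.06,-0.2,0,0,0,0],[0,-0.06,-0.2,0,0,0,0],[0,-0.06,-0.2,0,0,0,0],[0,-0.06,-0.2,0,0,0,0],[0,0,0,0,0,0,0],[0,0,0,0,0,0,0]],
])

```text
t: 12.97
tool_pos: [623.5, -48.5, 24.6]
tcp_rot: [-0.06, 0.707, -0.703, -0.06]
contact_force: [0.1, -0.4, 0.7]
finger_gap: 0.0
grip_force: 0.0
```

```bash
python3 - <<'E'
from h import *
import cv2
s=get_state();print(s["t"],s["tool_pos"],s["contact_force"])
w=snapshot("wrist");t=snapshot("side");p=snapshot("top")
cv2.imwrite("pics/w6raw.png",cv2.cvtColor(w,cv2.COLOR_RGB2BGR))
c=np.zeros((600,800,3),np.uint8);c[:360]=cv2.resize(w[190:370,60:460],(800,360))
c[360:,:288]=cv2.resize(t[200:300,230:350],(288,240));c[360:,290:578]=cv2.resize(p[180:280,225:345],(288,240))
cv2.imwrite("pics/w6.png",cv2.convertScaleAbs(cv2.cvtColor(c,cv2.COLOR_RGB2BGR),alpha=1.2))
E
```

```text
12.9667 [623.538398   -48.47629119  24.64538186] [ 0.09253766 -0.35406147  0.67380709]
```

View pics/w6.png

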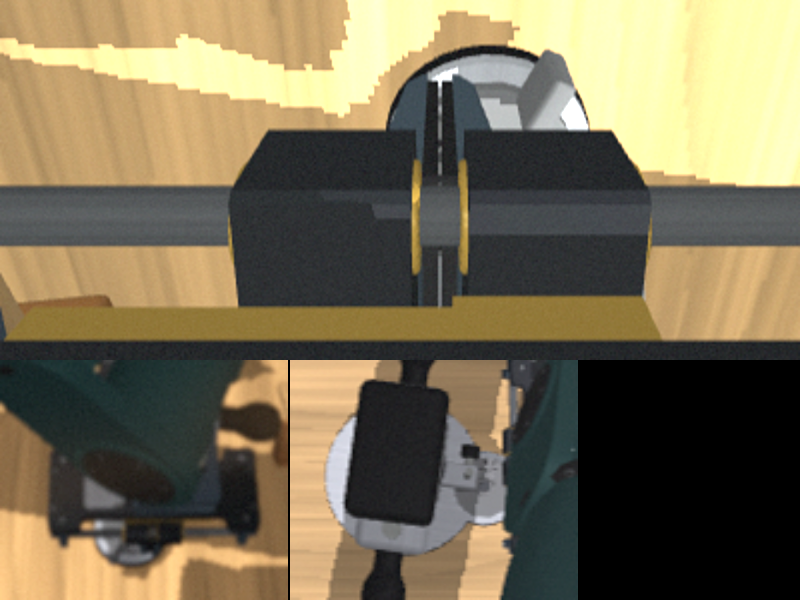

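The wrist view shows the tab still at q≈0, with its end at about (332,227) in the full frame. The fingertip is past it, over the turret flange, and there was no force. So the closed fingertips passed above the tab and must end higher than the TCP reading suggests. I'll back off and probe the height carefully beside the router.

Call:
play_rows([
  [[0,0,0,-0.4,0,0,0],[0,0.65,1.95,-0.11,0,0,0],[0,0.65,1.95,-0.11,0,0,0],[0,0.65,1.95,-0.11,0,0,0],[0,0.65,1.95,-0.11,0,0,0],[0,0,0,0,0,0,0],[0,0.07,0,0.4,0,0,0],[0,0.07,0,0.4,0,0,0],[0,0.07,0,0.4,0,0,0],[0,0,0,0,0,0,0],[0,0,0,0,0,0,0]],
])

```text
t: 14.03
tool_pos: [545.8, -75.8, 15.9]
tcp_rot: [-0.06, 0.707, -0.702, -0.06]
contact_force: [0.4, -1.1, -0.1]
finger_gap: 0.5
grip_force: 0.0
```

Call:
play_rows([
  [[0,0.05,0,0.3,0,0,0],[0,0.05,0,0.3,0,0,0],[0,0,0,0,0,0,0]],
])

```text
t: 14.28
tool_pos: [545.4, -75.9, 9.7]
tcp_rot: [-0.06, 0.707, -0.703, -0.06]
contact_force: [-0.1, 0.2, 0.5]
finger_gap: 0.4
grip_force: 0.0
```

```bash
python3 - <<'E'
from h import *
import cv2
from scipy.spatial.transform import Rotation as Ro
s=get_state();print(s["t"],s["tool_pos"],s["contact_force"])
q=s["tcp_rot"];R=Ro.from_quat([*q[1:],q[0]]).as_matrix();c=camera_params("wrist");T=c["T_tool_cam"]
def pj(p):
    a=T[:3,:3].T@(np.array(p)-T[:3,3]);return (c["fx"]*a[0]/a[2]+c["cx"],c["fy"]*a[1]/a[2]+c["cy"])
for X in(8,16):
  for z in(0,-20,-30):
    print(X,z,np.round([pj((X,y,z)) for y in(-13.5,13.5)],0).tolist())
w=cv2.cvtColor(snapshot("wrist"),cv2.COLOR_RGB2BGR);cv2.imwrite("pics/w7raw.png",w)
print(cv2.cvtColor(w,cv2.COLOR_BGR2GRAY)[212:262:3,245:315:4])
E
```

```text
14.2833 [545.43566672 -75.88574164   9.72012991] [-0.13303932  0.16648678  0.50183073]
8 0 [[260.0, 228.0], [302.0, 228.0]]
8 -20 [[258.0, 240.0], [304.0, 240.0]]
8 -30 [[257.0, 247.0], [305.0, 247.0]]
16 0 [[259.0, 216.0], [302.0, 216.0]]
16 -20 [[257.0, 227.0], [304.0, 227.0]]
16 -30 [[256.0, 233.0], [306.0, 233.0]]
[[149 233 231 223 222 228 226 225 226 234 224 207 208 205 211 212 216 221]
 [149 234 231 222 221 226 227 224 226 231 222 207 209 205 210 213 217 223]
 [148 235 231 223 225 228 226 225 226 233 222 208 208 207 209 213 217 219]
 [148 143 229 221 221 228 224 227 226 233 222 205 208 204 209 214 216 222]
 [153 142 230 221 221 227 226 225 227 231 222 204 210 205 209 215 219 222]
 [212 228 231 224 221 229 233 169 227 232 228 150 208 203 207 211 219 221]
 [225 229 231 222 221 170  61  74 123 126 121  61  96 203 210 209 216 220]
 [226 228 230 223 230  65  63  52  26  19  23  63  65 129 207 213 219 221]
 [228 229 230 222 144  62  61  41  17  15  26  58  59  51 208 210 218 221]
 [227 227 229 223  52  62  61  33  28  19  27  60  62  60 213 212 217 222]
 [227 227 232 228  60  59  61  30  20  10  25  64  66  61 220 211 219 221]
 [227 229 228 221  64  63  66  23  32  21  35  59  61  58  48 213 219 221]
 [227 227 230  49  62  64  57  38  23  20  25  65  57  63  58 210 219 221]
 [226 227 231  62  65  63  63  26  24  21  26  63  68  63  62 220 216 220]
 [190 191 199  54  58  56  59  29  23  22  30  67  54  52  55  87 182 184]
 [ 36  30  34  36  32  34  62  27  19  19  24  63  34  31  32  35  31  28]
 [ 33  33  39  28  34  34  58  31  30  22  22  65  36  28  33  29  36  29]]
```

The tip outline (row 228, full 46 px width only near row 250) fits 32 mm wide pads that end about 20 mm above the TCP with the fingers shut. That explains passing over the tab. I'll lower to TCP z≈4, which puts the tip near 22, and sweep at y≈-57.

Call:
play_rows([
  [[0,-0.6,0,0.3,0,0,0],[0,-0.6,0,0.3,0,0,0],[0,-0.6,0,0.28,0,0,0],[0,0,0,0,0,0,0],[0,0,0,0,0,0,0]],
])

```text
t: 14.75
tool_pos: [545.4, -56.2, 4.6]
tcp_rot: [-0.06, 0.707, -0.702, -0.06]
contact_force: [-0.0, -0.8, -0.0]
finger_gap: 0.3
grip_force: 0.0
```

Call:
play_rows([
  [[0,0,-0.4,0,0,0,0],[0,0,-0.4,0,0,0,0],[0,0,-0.4,0,0,0,0],[0,0,-0.4,0,0,0,0],[0,0,-0.4,0,0,0,0],[0,0,0,0,0,0,0]],
])

```text
t: 15.25
tool_pos: [566.6, -56.8, 4.8]
tcp_rot: [-0.06, 0.707, -0.703, -0.06]
contact_force: [0.5, 1.4, 0.4]
finger_gap: 0.8
grip_force: 0.0
```

Call:
play_rows([
  [[0,0,-0.3,0,0,0,0],[0,0,-0.3,0,0,0,0],[0,0,-0.3,0,0,0,0]],
])

```text
t: 15.5
tool_pos: [574.4, -56.7, 4.6]
tcp_rot: [-0.06, 0.707, -0.703, -0.06]
contact_force: [-7.1, -3.4, 1.6]
finger_gap: 0.5
grip_force: 3.7
```

Call:
play_rows([
  [[0,0,-0.2,0,0,0,0],[0,0,-0.2,0,0,0,0]],
])

```text
t: 15.67
tool_pos: [577.7, -56.7, 4.3]
tcp_rot: [-0.059, 0.707, -0.702, -0.061]
contact_force: [-4.3, -3.4, -0.5]
finger_gap: 0.2
grip_force: 2.4
```

Force is falling as the finger advances, so the tab is turning.

Call:
play_rows([
  [[0,0,-0.25,0,0,0,0],[0,0,-0.25,0,0,0,0],[0,0,-0.25,0,0,0,0]],
])

```text
t: 15.92
tool_pos: [586.1, -56.6, 4.6]
tcp_rot: [-0.06, 0.706, -0.703, -0.06]
contact_force: [-2.1, -1.2, -0.6]
finger_gap: 0.5
grip_force: 0.7
```

Call:
play_rows([
  [[0,0,-0.25,0,0,0,0],[0,0,-0.25,0,0,0,0],[0,0,-0.25,0,0,0,0]],
])

```text
t: 16.17
tool_pos: [594.1, -56.5, 4.8]
tcp_rot: [-0.06, 0.707, -0.703, -0.06]
contact_force: [-0.1, 0.1, 0.0]
finger_gap: 0.3
grip_force: 0.0
```

Call:
play_rows([
  [[0,0,-0.25,0,0,0,0],[0,0,-0.25,0,0,0,0],[0,0,-0.25,0,0,0,0]],
])

```text
t: 16.42
tool_pos: [600.5, -56.4, 4.5]
tcp_rot: [-0.059, 0.707, -0.702, -0.061]
contact_force: [-3.9, -0.5, 1.1]
finger_gap: 0.4
grip_force: 2.1
```

Call:
play_rows([
  [[0,0,-0.25,0,0,0,0],[0,0,-0.25,0,0,0,0],[0,0,-0.25,0,0,0,0]],
])

```text
t: 16.67
tool_pos: [609.1, -56.4, 4.7]
tcp_rot: [-0.06, 0.706, -0.703, -0.06]
contact_force: [-0.2, -0.5, -0.1]
finger_gap: 0.5
grip_force: 0.2
```

Call:
play_rows([
  [[0,0,-0.25,0,0,0,0],[0,0,-0.25,0,0,0,0],[0,0,-0.25,0,0,0,0]],
])

```text
t: 16.92
tool_pos: [615.2, -56.2, 4.3]
tcp_rot: [-0.059, 0.707, -0.703, -0.061]
contact_force: [-4.9, -0.9, 1.7]
finger_gap: 0.6
grip_force: 2.1
```

Call:
play_rows([
  [[0,0,-0.15,0,0,0,0],[0,0,-0.15,0,0,0,0]],
])

```text
t: 17.08
tool_pos: [619.1, -56.4, 4.6]
tcp_rot: [-0.06, 0.707, -0.703, -0.06]
contact_force: [-2.1, -0.7, 0.4]
finger_gap: 0.0
grip_force: 1.1
```

Call:
play_rows([
  [[0,0,-0.15,0,0,0,0],[0,0,-0.15,0,0,0,0]],
])

```text
t: 17.25
tool_pos: [622.4, -56.4, 4.8]
tcp_rot: [-0.06, 0.706, -0.703, -0.06]
contact_force: [-1.2, -0.3, 0.7]
finger_gap: 0.5
grip_force: 0.7
```

Three click peaks have been felt, at x≈574, 600 and 615, so the tab should be falling into 1.5. I'll follow it slightly, let it settle, then back off to the robot side and look.

Call:
play_rows([
  [[0,0,-0.15,0,0,0,0],[0,0,0,0,0,0,0],[0,0,0,0,0,0,0]],
])

```text
t: 17.5
tool_pos: [624.0, -56.4, 4.8]
tcp_rot: [-0.06, 0.706, -0.703, -0.06]
contact_force: [-0.8, -0.4, 0.6]
finger_gap: 0.3
grip_force: 0.1
```

Call:
play_rows([
  [[0,0.2,0.6,0,0,0,0],[0,1.0,0.6,-0.17,0,0,0],[0,1.5,0.6,-0.25,0,0,0],[0,1.5,2,-0.25,0,0,0],[0,0,3,0,0,0,0],[0,0,3,0,0,0,0],[0,0,3,0,0,0,0],[0,0,0,0,0,0,0],[0,0,0,0,0,0,0]],
])

```text
t: 18.25
tool_pos: [494.1, -100.1, 4.2]
tcp_rot: [-0.06, 0.706, -0.703, -0.06]
contact_force: [0.6, 0.6, 0.3]
finger_gap: 0.4
grip_force: 0.0
```

```bash
python3 - <<'E'
from h import *
import cv2
s=get_state();print(s["t"],s["tool_pos"],s["contact_force"])
p=snapshot("top");t=snapshot("side");a=cv2.imread("pics/top0.png")
cv2.imwrite("pics/t8raw.png",cv2.cvtColor(p,cv2.COLOR_RGB2BGR))
f=lambda i:cv2.resize(i,(400,340),interpolation=cv2.INTER_CUBIC)
c=np.hstack([f(p[185:270,240:340]),f(t[220:305,240:340])])
cv2.imwrite("pics/w8.png",cv2.convertScaleAbs(cv2.cvtColor(c,cv2.COLOR_RGB2BGR),alpha=1.2))
g=lambda i,u0,u1:cv2.cvtColor(i,cv2.COLOR_BGR2GRAY)[180:270,u0:u1].astype(np.float32)
A=g(a,235,290);B=g(cv2.cvtColor(p,cv2.COLOR_RGB2BGR),235,290)
print("router shift px",cv2.phaseCorrelate(A-A.mean(),B-B.mean()))
E
```

```text
18.25 [ 494.11000013 -100.05282941    4.2481543 ] [0.59530086 0.60610068 0.25664003]
router shift px ((0.1382995072168285, 0.0017563645964173702), 0.8829353466740361)
```

View pics/w8.png

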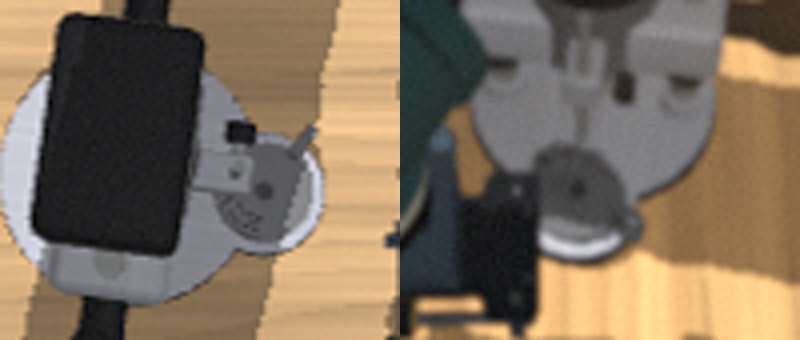

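The turret is unobstructed. The hub is at about (265,190) in the crop and the tab now points up-right from (290,157) to (312,128). I'll work out the angle.

```bash
python3 - <<'E'
from h import *
P=np.array([603,-19.8])
for u,v in((301,143),(310,131)):
    d=ray("top",240+u/4,185+v/4,38)[:2]-P;a=np.degrees(np.arctan2(d[1],d[0]));print(d,np.hypot(*d),a,"q",np.radians(a+98.3)+.3)
E
```

```text
[ 27.93798807 -20.70505785] 34.77399312568515 -36.542428749332935 q 1.3778729563591325
[ 35.11015177 -26.0657826 ] 43.72811200640379 -36.590199059295905 q 1.3770392071655806
```

The estimate is q≈1.38 to 1.45, at the edge of the band, and the router hasn't shifted. I'll nudge about 3.5 mm further, which stays safely within the 1.5 click.

Call:
play_rows([
  [[0,-1.41,-1.7,0.24,0,0,0],[0,-1.41,-1.7,0.24,0,0,0],[0,-1.41,-1.7,0.24,0,0,0],[0,0,-1.6,0,0,0,0],[0,0,-1.6,0,0,0,0],[0,0,-1.6,0,0,0,0],[0,0,-1.6,0,0,0,0],[0,0,-0.6,0,0,0,0],[0,0,0,0,0,0,0],[0,0,0,0,0,0,0]],
])

```text
t: 19.18
tool_pos: [616.3, -55.9, 3.9]
tcp_rot: [-0.06, 0.707, -0.703, -0.06]
contact_force: [-0.3, -0.8, -0.6]
finger_gap: 0.3
grip_force: 0.0
```

Call:
play_rows([
  [[0,0,-0.2,0,0,0,0],[0,0,-0.2,0,0,0,0],[0,0,-0.15,0,0,0,0],[0,0,0,0,0,0,0]],
])

```text
t: 19.52
tool_pos: [622.2, -56.1, 4.3]
tcp_rot: [-0.06, 0.706, -0.703, -0.06]
contact_force: [0.5, -0.7, -0.2]
finger_gap: 0.4
grip_force: 0.0
```

Call:
play_rows([
  [[0,0,-0.15,0,0,0,0],[0,0,-0.15,0,0,0,0],[0,0,0,0,0,0,0]],
])

```text
t: 19.77
tool_pos: [625.2, -56.0, 4.2]
tcp_rot: [-0.06, 0.706, -0.703, -0.06]
contact_force: [-0.1, 0.3, -0.5]
finger_gap: 0.4
grip_force: 0.0
```

Call:
play_rows([
  [[0,0,-0.15,0,0,0,0],[0,0,0,0,0,0,0]],
])

```text
t: 19.93
tool_pos: [626.8, -56.0, 4.3]
tcp_rot: [-0.06, 0.707, -0.703, -0.06]
contact_force: [-0.3, -0.4, 0.1]
finger_gap: 0.4
grip_force: 0.0
```

Call:
play_rows([
  [[0,0,-0.15,0,0,0,0],[0,0,0,0,0,0,0]],
])

```text
t: 20.1
tool_pos: [628.3, -56.0, 4.3]
tcp_rot: [-0.06, 0.706, -0.703, -0.06]
contact_force: [-0.0, -0.1, -0.9]
finger_gap: 0.3
grip_force: 0.0
```

There is no contact even 4 mm past the last contact point, so the tab had already pulled itself into the 1.5 click. I'll back away and compare images.

Call:
play_rows([
  [[0,0.2,0.6,0,0,0,0],[0,1.0,0.6,-0.17,0,0,0],[0,1.5,0.6,-0.25,0,0,0],[0,1.5,2,-0.25,0,0,0],[0,0,3,-0.5,0,0,0],[0,0,3,-0.5,0,0,0],[0,0,3,-0.5,0,0,0],[0,0,0,0,0,0,0],[0,0,0,0,0,0,0],[0,0,0,0,0,0,0]],
])

```text
t: 20.93
tool_pos: [500.6, -102.3, 18.8]
tcp_rot: [-0.06, 0.706, -0.703, -0.06]
contact_force: [1.0, -0.7, 0.7]
finger_gap: 0.4
grip_force: 0.0
```

```bash
python3 - <<'E'
from h import *
import cv2
s=get_state();print(s["t"],s["tool_pos"],s["contact_force"])
p=cv2.cvtColor(snapshot("top"),cv2.COLOR_RGB2GRAY).astype(int)
o=cv2.imread("pics/t8raw.png",0).astype(int);z=cv2.imread("pics/top0.png",0).astype(np.float32)
print("turret diff vs t8",np.abs(p-o)[205:250,290:325].max(),"router diff",np.abs(p-o)[185:265,240:290].max())
A=z[180:270,235:290];B=p[180:270,235:290].astype(np.float32)
print(cv2.phaseCorrelate(A-A.mean(),B-B.mean()))
print(p[212:228,308:324])
E
```

```text
20.9333 [ 500.63906269 -102.3438406    18.79345597] [ 1.03332152 -0.72181575  0.66764067]
turret diff vs t8 85 router diff 35
((0.057291551674772734, 0.04929143174773287), 0.8768067667219374)
[[104 105 105 104 105 106 104 106 103 102 105 149 164 164 164 164]
 [107 108 107 108 109 106 108 110 107 106 155 175 172 171 172 171]
 [106 106 105 106 107 106 106 106 103 108 154 169 168 167 169 168]
 [105 106 107 106 106 106 108  91  81 146 169 170 166 165 166 166]
 [108 108 109 110 109 111  91  67  66  83 152 173 171 172 172 170]
 [111 110 109 111 114 100  75  68  70  89 156 178 177 176 176 176]
 [100 103  95  98 107  86  69  73  71 124 162 169 168 168 168 169]
 [114 113 114  98  77  68  73  74  72 136 160 157 156 154 155 155]
 [113 114 115 104  76  70  77  73  89  95 138 158 157 157 155 156]
 [ 80  86 107  89  72  73  72  87  98  98  94 139 158 157 156 156]
 [ 74  73  68  66  71  75  76 102 111 103  98  97 144 162 162 161]
 [ 75  77  69  53  52  66 102 112 163 132  96 101 148 166 166 164]
 [ 76  76  76  73  63  65  96 108 161 158 120  98 147 166 163 165]
 [ 76  77  76  77  75  74  71  94 108 165 162 113 139 160 154 157]
 [ 76  77  76  75  77  76  73  75  98 158 181 119 124 154 153 154]
 [ 76  75  77  76  76  76  73 105 112 156 176 156 107 132 153 149]]
```

```bash
python3 - <<'E'
from h import *
import cv2
p=cv2.cvtColor(snapshot("top"),cv2.COLOR_RGB2GRAY);cv2.imwrite("pics/t9raw.png",p)
o=cv2.imread("pics/t8raw.png",0)
print(o[212:224,308:324]);print(p[212:224,308:324])
P=np.array([603,-19.8])
for im in(o,p):
    r,c=np.nonzero(im[215:222,310:319]<80);u,v=c.mean()+310,r.mean()+215
    d=ray("top",u,v,37)[:2]-P;a=np.arctan2(d[1],d[0]);print(u,v,d,np.hypot(*d),np.degrees(a),a+np.radians(98.3)+.3)
d=np.abs(p.astype(int)-o)[205:250,290:325];print(np.argwhere(d>40)[:20]+[205,290])
E
```

```text
[[103 103 103 103 104 104 102 103 105 103 102  99 147 166 162 163]
 [106 108 106 107 107 107 107 106 107 107 107 102 152 174 170 170]
 [104 103 106 105 105 103 104 106 106 107 103 106 151 169 167 167]
 [104 106 104 104 105 108 105 105 105 103 104 153 171 166 164 164]
 [108 107 109 109 108 109 108 110  90  74 120 161 172 171 171 170]
 [110 109 108 109 109 110 110 101  76  66  71 115 163 177 174 175]
 [ 98 103  94  97 107 107  94  72  66  72 108 133 159 168 168 166]
 [114 113 113  97  98 102  79  70  73  70 109 148 157 155 153 154]
 [113 114 113 115 114  92  73  73  74  70 135 158 157 155 157 154]
 [ 77  84  86 106  93  71  73  75  74  91  97 138 155 155 155 156]
 [ 74  74  75  73  69  71  72  71  91  99  97  96 144 161 159 161]
 [ 75  73  74  66  57  64  73  77 158 131  95  98 149 166 164 163]]
[[105 105 104 104 105 105 103 105 102 102 106 149 165 164 165 164]
 [106 110 107 107 108 109 109 109 108 106 155 175 174 172 172 172]
 [105 106 106 107 104 104 107 107 105 108 153 169 167 168 168 166]
 [105 107 106 105 106 106 106  89  79 146 170 168 166 167 164 165]
 [108 107 109 109 109 112  
[... 249 characters left out ...]
3 115 102  78  70  75  72  90  97 138 158 158 157 156 156]
 [ 79  84 106  88  74  77  73  88  97  98  94 137 157 156 156 155]
 [ 74  74  70  65  72  76  78 101 111 102  98  95 144 162 160 161]
 [ 75  76  68  53  50  66 101 112 162 130  96  99 149 167 166 165]]
315.6842105263158 219.0 [ 32.21380103 -21.81048379] 38.90277856607981 -34.100122949035125 1.4204992339148845
314.2857142857143 218.57142857142858 [ 33.22771008 -18.49378384] 38.0276315001499 -29.099312340917407 1.5077798442951986
[[208 319]
 [209 319]
 [210 319]
 [211 319]
 [212 319]
 [213 318]
 [213 319]
 [214 318]
 [214 319]
 [215 317]
 [215 318]
 [216 315]
 [217 318]
 [217 319]
 [218 317]
 [218 318]
 [219 317]
 [219 318]
 [247 309]]
```

The turret now reads q≈1.51 and holds steady across two pictures. The router hasn't shifted and the arm is clear.

```bash
python3 -c "
from bench import *
print(finish_job())"
```

```text
the job is handed in; nothing more can be done
None
```

The job is handed in: the turret sits clicked in at about 1.5 rad (measured 1.51), with the two-pip step under the depth rod, the router unshifted in the top view, and the arm clear; it took a third sweep, because the first two passed over the tab without moving it.

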